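Set the burner gas pressure on a cup griddle's governor

TASK

The griddle's gas pressure is too low. Take the red flat screwdriver from the tool stand, feel lightly with it in the governor's bonnet until the blade drops into the adjuster's slot, and turn the adjuster clockwise until the gauge needle stands in the green band, never letting it run into the red. Then stand the screwdriver upright back in the tool stand; never lean hard on the governor with the screwdriver (keep under 25 N), and leave everything else where it is.

Things in the scene. Friction and masses are not known exactly. Their poses are not given: they have to be found in the camera images.
- flat_mid (a point): middle of the handle (where to grip) of the red flat screwdriver, which stands upright, blade down, in the tool stand. Handle: hexagonal, 30 mm across flats, 64 mm long (32 mm below this point to 32 mm above; black butt 4 mm more). Its flats face along this frame's y axis and at 60 degrees either side of y. z points up along the tool
- flat: the same red screwdriver, about 130 g: below the handle a round steel shank 10 mm in diameter, 65 mm long, ends in a flat blade 10 mm wide (along its x axis), 2 mm thick (y), 9 mm long. Origin at the middle of the blade's end, 97 mm below the handle's middle
- flat_tip (a point): middle of the blade's end of the red screwdriver, 97 mm below the middle of its handle, same axes
- train: black griddle (400 x 400 mm, 185 mm high, nine cups) with its gas train, one fixed piece. Origin on the bench under the governor's vertical axis; the pipe runs along y (griddle at -y, yellow-levered valve at +y). Governor: round aluminium casting 88 mm across, 73 mm high, with an upright bonnet 33 mm across, open at its top at 110 mm. Pressure gauge, 86 mm across, 118 mm high, 118 mm to -y
- bore_mouth (a point): centre of the bonnet's open top, 110 mm above the bench, on the governor's vertical axis (frame of the governor). From here a lead-in cone 22 mm wide narrows within 7 mm to a round bore 11.2 mm in diameter that goes straight down. In it sits the brass adjuster screw, its flat upper face between 21 and 33 mm below this point: how deep is not measured.
- adjuster_mid (a point): fixed point on the governor's axis, 27 mm below the bonnet's top (governor's frame): the adjuster's face lies within 6 mm above or below it. Across that face runs a straight slot 3.2 mm wide, 5 mm deep, at the start within 35 degrees either side of this x axis (not measured). The screw turns against about 0.04 N m (some 10 N on the slot's walls), stays where left, does not rise or sink; clockwise raises the pressure
- gauge_face (a point): centre of the pressure gauge's round white dial, 77 mm wide, which faces straight up, 110 mm above the bench
- needle (a joint): angle of the black gauge needle (rad), 0 when it points at the middle of the green band (along the x axis of train), growing clockwise from above as the pressure rises. The green band runs from -0.14 to 0.14; the red zone begins at 0.45. It starts well below the green band. It turns 0.45 rad for each rad that the adjuster is turned
- stand: wooden tool stand, a fixed block 225 x 64 mm, 70 mm high, its length along x; origin at the centre of its underside. Three upright through holes 13 mm in diameter with 2 mm chamfers hold one driver each, drawn anew each time. A driver rests with its handle's lower end on the stand's top, its blade's end 65 mm below the hole's mouth
- stand_hole0 (a point): centre of the mouth of the stand's first hole (-75 mm along the stand's x axis), 70 mm above the bench
- stand_hole1 (a point): centre of the mouth of the stand's second hole (0 mm along the stand's x axis), 70 mm above the bench
- stand_hole2 (a point): centre of the mouth of the stand's third hole (+75 mm along the stand's x axis), 70 mm above the bench
- cap_mid (a point): the governor's knurled brass bonnet cap, already unscrewed, 27 mm across, 22 mm high, lying on the bench near the governor; point at its middle
- wrench_mid (a point): steel open-ended wrench, 190 mm long, lying on the bench on the robot's side of the governor; point at its middle, x along its length
- bowl_mid (a point): steel mixing bowl, 170 mm across, 65 mm high; point 30 mm up its axis
- sauce_mid (a point): brown vinegar bottle, 64 mm across, 190 mm high; point half-way up
- spice_mid (a point): clear jar with black lid, 72 mm across, 100 mm high; point half-way up
- cross_mid (a point): blue-handled cross-point screwdriver in the tool stand, same size and shape as the red one; point at the middle of its handle
- nutspin_mid (a point): yellow-handled nut spinner in the tool stand, same size and shape as the red one; point at the middle of its handle
Things that resemble listed ones, but are neither listed nor needed, are in the scene too. Of the things that look like the flat, the largest one is meant.

How it is judged:
On the way, in this order (a step that is already met when the one before it is completed fails the run):
1. the red screwdriver's blade is down in the governor's bore (z of flat_tip in the frame of bore_mouth below -0.0195 m and horizontal distance between flat_tip and bore_mouth below 0.003 m), for 0.2 s.
2. with the blade still down in the bore, the needle stands in the green band (all of step 1 and value of joint needle between -0.14 and 0.14 rad), for 0.3 s.
At the end, for the whole second after the job is handed in: the gauge needle stands in the green band (within 0.14 rad of its middle), and the red screwdriver stands at rest, released, in a hole of the tool stand: blade's end within 8 mm of the hole's axis and at least 60 mm below its mouth, leaning less than 0.12 rad (value of joint needle between -0.14 and 0.14 rad and ((horizontal distance between flat_tip and stand_hole0 below 0.008 m and z of flat_tip in the frame of stand_hole0 below -0.06 m) or (horizontal distance between flat_tip and stand_hole1 below 0.008 m and z of flat_tip in the frame of stand_hole1 below -0.06 m) or (horizontal distance between flat_tip and stand_hole2 below 0.008 m and z of flat_tip in the frame of stand_hole2 below -0.06 m)) and angle between flat's own z axis and vertical below 0.12 rad and linear speed of flat below 0.02 m/s); the robot touches nothing.
It fails at once if the screwdriver bears on the governor or its fittings with more than 25 N (contact force between flat and train above 25 N).
It fails at once if the needle runs into the red zone (past 0.45 rad) (value of joint needle above 0.45 rad).
It fails at once if another tool, the cap, wrench, bowl, bottle or jar is moved more than 30 mm (distance of any of cap_mid, wrench_mid, bowl_mid, sauce_mid, spice_mid, cross_mid, nutspin_mid from where it was at the start of the episode above 0.03 m).
It also fails if it takes over 72 s, if anything falls off the work surface, if the arm or the gripper's body presses on something with over 40 N, if the wrist force passes 120 N, or if a joint passes its speed limit or range.

ROBOT

A 7-joint arm with a two-finger parallel gripper is mounted at the origin on the work surface. World frame = base frame: x ahead of the robot, y to its left, z up, the work surface at z = 0. Lengths are in m, angles in rad, forces in N, time in s.
With the tool pointing down it reaches from about 0.425 to 0.8 m from the base axis. Payload 8.3 kg.
Tool frame: the origin (TCP) lies at the very end of the fingers, on their centre line; the grasp point (between the pads) lies behind it (bot.hold_point_z is the z of the grasp point in the tool frame, in m); z points along the fingers, y is the line along which they close (so a half turn about z gives the same grasp; the last joint's range is limited). The gripper opens to 85 mm and grips with 20 to 120 N. Pads are 22 mm wide; open, the fingers measure 114 mm over their backs; the gripper's body (76 mm by 85 mm) begins 54 mm behind the grasp point. The pads swing forward as they close: fully open they stand 13 mm farther back than shut.
Start: joints at [-1.328, 0.383, 0.016, 1.37, -0.006, 1.388, -0.046], TCP at [0.188, 0.596, 0.231] pointing down, gripper open.
Joint ranges: [-2.95, 2.95], [-0.25, 2.06], [-1.52, 1.56], [0.18, 2.33], [-1.44, 4.58], [0.02, 2.06], [-3.01, 3.01]. Speed limits (rad/s): [2.39, 2.39, 3.01, 3.01, 3.14, 3.14, 3.14].

INTERFACE

Orientations are given as a 3x3 rotation matrix whose columns are the frame's x, y, z axes.
In Python, from cell import bot gives the robot as it stands.
- The arm moves only by the tool apply_moves, never from a script. Its argument "series" is a list of rows, each a list of 7 numbers: the turn, a rotation vector about the tool's x, y, z in rad, then the shift along the tool's x, y, z in mm, then the finger opening in mm, from 0 to 85.4. In form: [[ax, ay, az, dx, dy, dz, grip], ...]. A call has exactly 8 rows; each row shifts and turns the commanded pose from where the row before left it, along the tool's axes as they then stand; what a row does not reach is not made up. A row lasts 1/12 s, in which the tool goes at most 41.7 mm and 7.16 degrees, less where a joint would pass 70% of its speed; a pose out of reach is approached as far as the arm can. A call with a gripper value outside its range is refused whole. The fingers move at their own pace and stop on an object; "force" is the grip in N (left out, the last holds). Time passes only in rows, so rows that do not move let the fingers close, or fill a call up. It gives the time, the measured TCP pose, the force, the opening and the grip force at its end, in the units of the state.
- bot.read_state(): the state, without advancing time (a new reading comes with each control period).
- bot.read_camera(name): name is "scene" or "side" or "wrist"; returns the picture (420x560x3 uint8, red, green, blue); there is no depth.
- bot.camera_info(name): a dict with "vertical_fov" (degrees; the focal length in pixels is half the picture's height over the tangent of half this angle, whatever the lens; pixels are square), "cx", "cy" (the principal point, pixels), "extrinsics" (4x4, takes a point from camera to world coordinates). Camera axes: x right, y down, z forward; pixel columns grow to the right and rows downward; lengths in m; the calibration is good to about 2 mm. A picture is of the moment at which its call begins: read the wrist's pose just before it. camera_info takes no time and is no camera call; for the wrist camera it gives the pose at the moment of the call.
- bot.job_done(): hands the job in; it is judged then, once.
The state is a dict: "time": time; "joint_positions": joint angles; "qvel": joint speeds; "joint_efforts": joint torques, N m; "tcp_pos": TCP position; "orientation": TCP orientation; "wrist_force": force on the tool from outside, world axes, zero at the start; "wrist_torque": the same for the moment, N m; "opening": finger opening in m; "gripper_force": force on a finger pad.
Only numpy, scipy, OpenCV 4.12 (cv2) and the standard library are available. Lean on these libraries where they do the work, as an engineer would, in place of code of your own. Each camera call takes 0.05 s, during which the arm holds its last target. There are 200 camera calls.

## Working session

There is one attempt and no reset: what is moved stays moved. The work goes in short steps, Python scripts to look and compute and a tool call to move; the robot and the scene stay as the last step left them, time stands still between calls to the robot, and variables do not carry over. Pictures are saved under pics/ and viewed, at most 10 in all, crops included, and the job is handed in when it is done.

Besides the shell and the picture viewer there is one more tool, called after ">>>" as name(argument=value, ...) on one line, values as JSON. apply_moves: Moves the arm, as the interface text tells. Its arguments: {"type":"object","properties":{"series":{"type":"array","items":{"type":"array","items":{"type":"number"}}},"force":{"type":"number"}},"required":["series"]}

```bash
mkdir -p pics; ls
python3 - <<'E'
from cell import bot
import cv2,numpy as np
s=bot.read_state();print(s['time'],s['tcp_pos'],s['orientation'],bot.hold_point_z,s['wrist_force'])
for n in ("scene","side","wrist"):
    i=bot.camera_info(n);print(n,i['vertical_fov'],i['cx'],i['cy'],np.round(i['extrinsics'],3).tolist())
    cv2.imwrite(f"pics/{n}0.png",bot.read_camera(n)[:,:,::-1])
E
```

```text
pics
0.0 [0.18796677 0.59554977 0.23027641] [[-9.53632990e-01  3.00971438e-01 -5.60640448e-04]
 [ 3.00971959e-01  9.53631197e-01 -1.84923202e-03]
 [-2.19217965e-05 -1.93222571e-03 -9.99998133e-01]] -0.0187 [ 0.51085352 -0.36729372 -0.508052  ]
scene 53.20148003179225 290.00946676116973 212.14802461147548 [[-0.682, 0.476, -0.555, 1.061], [0.732, 0.437, -0.523, 0.599], [-0.007, -0.763, -0.646, 0.654], [0.0, 0.0, 0.0, 1.0]]
side 47.6006271734871 276.5187440304429 213.14219614730558 [[0.975, -0.15, 0.165, 0.409], [-0.223, -0.609, 0.762, -0.615], [-0.014, -0.779, -0.627, 0.751], [0.0, 0.0, 0.0, 1.0]]
wrist 70.82663507480832 277.94441042857324 206.80084887423416 [[0.301, 0.916, 0.264, 0.121], [0.954, -0.288, -0.086, 0.617], [-0.003, 0.277, -0.961, 0.373], [0.0, 0.0, 0.0, 1.0]]
```

View pics/scene0.png

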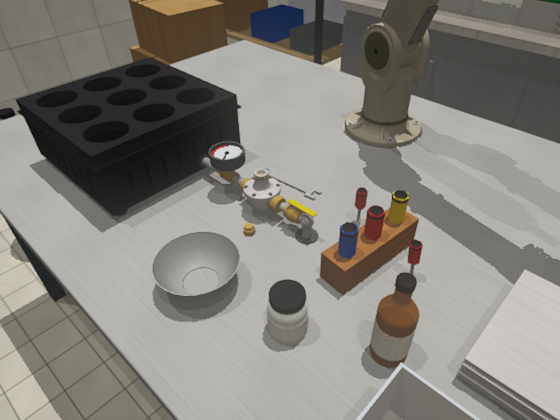

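View pics/side0.png

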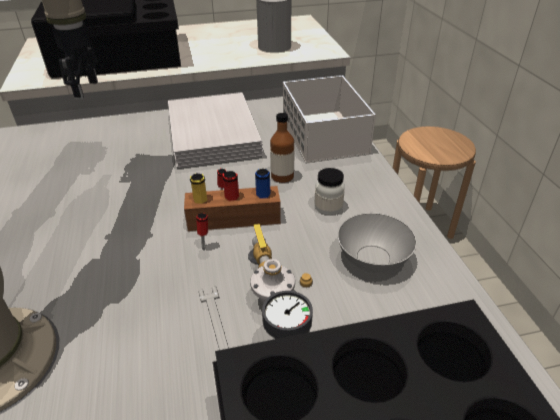

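Scene: the red driver is in the middle of the stand at (375,222), the bonnet at (262,174) and the gauge at (227,153). In the side view these are at (231,186), (272,265) and (288,313). Two small red decoys stand on the bench. Next I triangulate.

```bash
cat > h.py <<'E'
from cell import bot
import cv2,numpy as np
def cam(n):
    i=bot.camera_info(n);return dict(E=np.array(i['extrinsics']),f=210/np.tan(np.radians(i['vertical_fov']/2)),cx=i['cx'],cy=i['cy'])
def ray(c,p):
    d=c['E'][:3,:3]@np.array([(p[0]-c['cx'])/c['f'],(p[1]-c['cy'])/c['f'],1.]);return c['E'][:3,3],d/np.linalg.norm(d)
def onz(c,p,z):
    o,d=ray(c,p);return o+d*(z-o[2])/d[2]
def tri(rs):
    A=sum(np.eye(3)-np.outer(d,d) for o,d in rs);b=sum((np.eye(3)-np.outer(d,d))@o for o,d in rs)
    x=np.linalg.solve(A,b);return x,max(np.linalg.norm(np.cross(x-o,d)) for o,d in rs)
def proj(c,X):
    q=c['E'][:3,:3].T@(np.asarray(X)-c['E'][:3,3]);return np.array([c['f']*q[0]/q[2]+c['cx'],c['f']*q[1]/q[2]+c['cy']])
def shot(n,name):
    c=cam(n);im=bot.read_camera(n)[:,:,::-1].copy();cv2.imwrite(f'pics/{name}.png',im);return c,im
def blobs(im,lo,hi,amin=30):
    hsv=cv2.cvtColor(im,cv2.COLOR_BGR2HSV);hsv[...,0]=(hsv[...,0].astype(int)+20)%180   # red -> ~20
    n,l,st,ce=cv2.connectedComponentsWithStats(cv2.inRange(hsv,lo,hi))
    return [(ce[k].round(1).tolist(),st[k].tolist()) for k in range(1,n) if st[k][4]>=amin],l
RED=((12,130,50),(26,255,255));BLUE=((128,120,40),(145,255,255));YEL=((44,140,80),(54,255,255))
E
python3 - <<'E'
from h import *
S=cv2.imread('pics/scene0.png');D=cv2.imread('pics/side0.png');cs,cd=cam('scene'),cam('side')
for n,c in (('RED',RED),('BLUE',BLUE),('YEL',YEL)):
    print(n,blobs(S,*c)[0],'|',blobs(D,*c)[0])
for nm,a,b in (('red',(375,222),(231,186)),('bonnet',(262,174),(272,265)),('gauge',(227,153),(288,313)),('cap',(249,229),(306,280))):
    print(nm,tri([ray(cs,a),ray(cd,b)]))
a=cv2.resize(S[125:255,190:340],None,fx=4,fy=4,interpolation=2);b=cv2.resize(D[220:345,185:335],None,fx=4,fy=4,interpolation=2)
cv2.imwrite('pics/crop0.png',cv2.resize(np.vstack([a,b])[:, :],None,fx=.59,fy=.59))
E
```

```text
RED [([217.0, 148.9], [211, 145, 17, 11, 37]), ([360.2, 201.8], [356, 196, 10, 13, 105]), ([375.2, 213.8], [368, 208, 17, 10, 56]), ([373.0, 228.4], [364, 216, 20, 25, 330]), ([414.3, 245.6], [409, 241, 13, 8, 33]), ([413.6, 256.2], [408, 249, 13, 15, 146])] | [([228.5, 186.5], [218, 171, 21, 30, 386]), ([201.7, 225.2], [196, 215, 12, 21, 194])]
BLUE [([275.3, 22.1], [250, 5, 53, 37, 1430]), ([349.0, 230.9], [341, 225, 17, 10, 40])] | [([262.2, 175.2], [256, 172, 13, 6, 43]), ([262.5, 187.4], [256, 178, 14, 20, 223])]
YEL [([400.2, 197.0], [393, 192, 16, 9, 47]), ([301.9, 207.3], [288, 199, 29, 17, 128])] | [([259.7, 235.8], [254, 225, 12, 22, 118])]
red (array([0.49839383, 0.29728115, 0.10354088]), np.float64(0.0012209367740928694))
bonnet (array([0.5357005 , 0.01743767, 0.10586701]), np.float64(0.000437457409215527))
gauge (array([ 0.5359708 , -0.10439896,  0.10955631]), np.float64(0.0013220846521502544))
cap (array([0.61469621, 0.05013404, 0.01072478]), np.float64(0.00021620772329320376))
```

View pics/crop0.png

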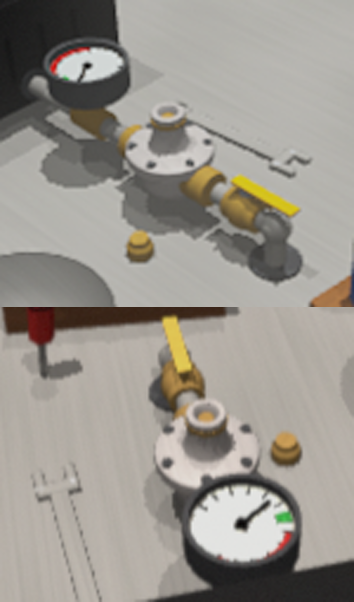

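The crop shows the gauge needle at about 45° before the green band. The green band and train x axis both lie close to world +x. The height checks agree: bonnet 0.106, gauge 0.110, driver handle 0.104. Now I move the wrist camera over the red driver.

>>> apply_moves(series=[[0,0,0,-24,-12,0,60],[0,0,0,-24,-12,0,60],[0,0,0,-24,-12,0,60],[0,0,0,-24,-12,0,60],[0,0,0,-24,-12,0,60],[0,0,0,-24,-12,0,60],[0,0,0,-24,-12,0,60],[0,0,0,-24,-12,0,60]], force=60)

```text
time: 0.82
tcp_pos: [0.343, 0.4455, 0.2311]
orientation: [[-0.954, 0.301, -0.0], [0.301, 0.954, -0.0], [0.0, -0.0, -1.0]]
wrist_force: [0.2, -0.1, 0.6]
opening: 0.0599
gripper_force: 0.0
```

>>> apply_moves(series=[[0,0,0,-28,-14,0,60],[0,0,0,-28,-14,0,60],[0,0,0,-28,-14,0,60],[0,0,0,-28,-14,0,60],[0,0,0,-28,-14,0,60],[0,0,0,-28,-14,0,60],[0,0,0,-22,-12,0,60],[0,0,0,0,0,0,60]])

```text
time: 1.48
tcp_pos: [0.4988, 0.2916, 0.2311]
orientation: [[-0.951, 0.31, 0.002], [0.31, 0.951, -0.003], [-0.002, -0.002, -1.0]]
wrist_force: [0.8, -0.0, 0.7]
opening: 0.06
gripper_force: 0.0
```

Run:
```python
from h import *
s=bot.read_state();print(s['time'],s['tcp_pos'],s['orientation'].round(3).tolist() if hasattr(s['orientation'],'round') else s['orientation'],s['joint_positions'],s['qvel'])
c,im=shot('wrist','w1');print(blobs(im,*RED)[0])
```

```text
1.4833 [0.49877011 0.29159672 0.23105567] [[-0.951, 0.31, 0.002], [0.31, 0.951, -0.003], [-0.002, -0.002, -1.0]] [-0.7876496   0.28225102  0.25272573  1.5159556  -0.06787782  1.35260769
  0.72623448] [-0.04572426 -0.00911618 -0.06080357  0.01336532 -0.01228754  0.0013201
 -0.07778612]
[([227.7, 181.2], [210, 166, 36, 32, 585]), ([329.4, 188.2], [316, 169, 30, 40, 605]), ([283.6, 195.9], [264, 176, 40, 51, 620]), ([244.0, 193.0], [239, 186, 11, 14, 48])]
```

View pics/w1.png

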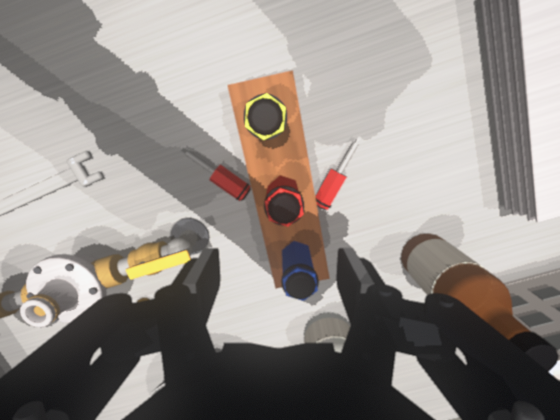

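The wrist view shows the red driver's black butt at about (285,205), in the middle of the stand. The yellow one is at (266,117) and the blue one at (299,283). The stand runs vertically in the image, so the fingers close across it. I need the hexagon's orientation.

Run:
```python
from h import *
im=cv2.imread('pics/w1.png')
cv2.imwrite('pics/w1c.png',cv2.resize(im[160:240,240:330],None,fx=7,fy=7,interpolation=2))
```

```text
(no output)
```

View pics/w1c.png

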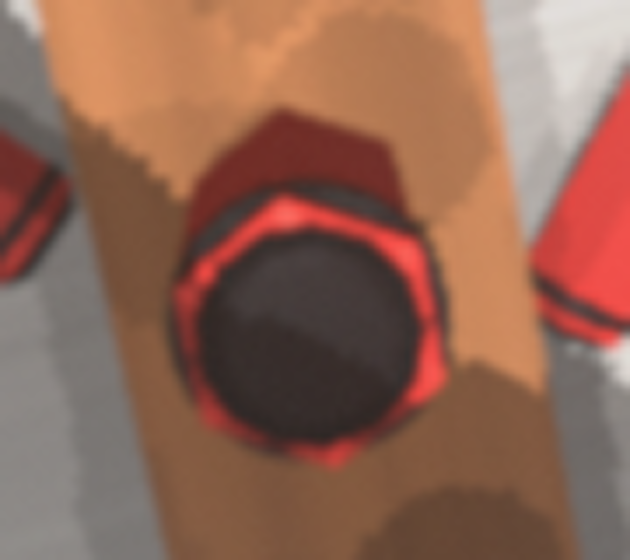

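The crop shows the top hexagon's corners at about (285,200), (420,245), (447,378), (335,465), (205,410) and (180,290), with the butt's centre at (309,337).

Run:
```python
from h import *
s=bot.read_state();c=cam('wrist');R=np.array(s['orientation']);t=np.array(s['tcp_pos'])
V=np.array([(285,200),(420,245),(447,378),(335,465),(205,410),(180,290)])/7+[240,160]
P=np.array([onz(c,v,.134) for v in V]);b=onz(c,(309/7+240,337/7+160),.138)
print('centre',P.mean(0),'butt',b,'diam',[np.linalg.norm(P[i]-P[i+3]) for i in range(3)])
d=P[:,:2]-P[:,:2].mean(0);ang=np.degrees(np.arctan2(d[:,1],d[:,0]));print(ang,'vertex mod60',np.degrees(np.angle(np.mean(np.exp(6j*np.radians(ang)))))/6)
print('tool x,y deg',np.degrees(np.arctan2(R[1,0],R[0,0])),np.degrees(np.arctan2(R[1,1],R[0,1])))
cs=cam('scene');w=(375.5,210.5)
S=cv2.imread('pics/scene0.png')
print('tool-frame to centre mm',R.T@(b-t)*1000)
for p in ((266,117),(299,283)): print('neighbours',onz(c,p,.138))
```

```text
centre [0.49812636 0.29947745 0.134     ] butt [0.49740282 0.29925182 0.138     ] diam [np.float64(0.03388992105484463), np.float64(0.03308836701774756), np.float64(0.03412372254932976)]
[ 173.53076738  112.48328552   52.87348066   -8.06655727  -70.70667204
 -126.37362074] vertex mod60 -7.7030042026024965
tool x,y deg 162.1189443922021 72.11887132419446
tool-frame to centre mm [ 1.00463104  4.96267261 93.00095891]
neighbours [0.42406213 0.30792394 0.138     ]
neighbours [0.56819833 0.29084178 0.138     ]
```

The hexagon checks out: 33–34 mm across corners against 34.6 expected. Its flats face 82°, so I rotate 10° counter-clockwise and descend.

>>> apply_moves(series=[[0,0,-0.089,0,0,0,60],[0,0,-0.089,0,0,0,60],[0,0,0,0,5,0,60],[0,0,0,2,0,30,60],[0,0,0,0,0,30,60],[0,0,0,0,0,30,60],[0,0,0,0,0,30,60],[0,0,0,0,0,0,60]])

```text
time: 2.2
tcp_pos: [0.489, 0.3023, 0.105]
orientation: [[-0.992, 0.128, -0.009], [0.129, 0.992, -0.006], [0.008, -0.007, -1.0]]
wrist_force: [-0.3, -0.2, -0.8]
opening: 0.0599
gripper_force: 0.0
```

Run:
```python
from h import *
s=bot.read_state();R=np.array(s['orientation']);t=np.array(s['tcp_pos'])
print(t,R.round(3).tolist(),'to go',R.T@(np.array([.4978,.2994,.083])-t)*1000,np.degrees(np.arctan2(R[1,1],R[0,1])))
```

```text
[0.4890185  0.30227185 0.10495662] [[-0.992, 0.128, -0.009], [0.129, 0.992, -0.006], [0.008, -0.007, -1.0]] to go [-9.25255491 -1.57105072 21.89469291] 82.61909648940784
```

>>> apply_moves(series=[[0,0,0,0,0,0,60],[0,0,0,0,0,0,60],[0,0,0,0,0,0,60],[0,0,0,0,0,0,60],[0,0,0,0,0,0,60],[0,0,0,0,0,0,60],[0,0,0,0,0,0,60],[0,0,0,0,0,0,60]])

```text
time: 2.87
tcp_pos: [0.4933, 0.3032, 0.1115]
orientation: [[-0.992, 0.128, 0.0], [0.128, 0.992, 0.0], [-0.0, 0.0, -1.0]]
wrist_force: [1.0, -0.7, 0.7]
opening: 0.0599
gripper_force: 0.0
```

Run:
```python
from h import *
c,im=shot('wrist','w2');print(blobs(im,*RED)[0])
cv2.imwrite('pics/w2c.png',cv2.resize(im[200:360,190:390],None,fx=3.5,fy=3.5,interpolation=2))
```

```text
[([192.2, 203.1], [166, 179, 53, 50, 1306]), ([336.5, 237.5], [317, 213, 45, 51, 1162]), ([212.5, 225.3], [204, 217, 16, 16, 82]), ([267.9, 242.4], [236, 219, 60, 51, 1734]), ([266.0, 281.7], [232, 258, 67, 62, 979]), ([321.3, 263.1], [317, 258, 11, 10, 42]), ([266.3, 324.0], [257, 322, 20, 6, 63])]
```

View pics/w2c.png

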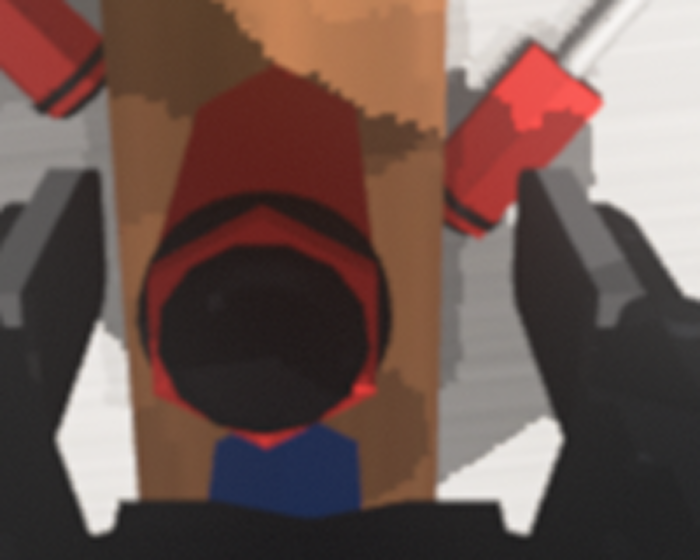

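The crop shows the hexagon's flats parallel to the pads, with its centre at crop (265,327), which is full image (265.7,293.4). It sits slightly left of the fingers' midline.

Run:
```python
from h import *
s=bot.read_state();R=np.array(s['orientation']);t=np.array(s['tcp_pos']);c=cam('wrist')
p=onz(c,(265.7,293.4),.134);print(t,p,'to go',R.T@(np.array([p[0],p[1],.083])-t)*1000)
```

```text
[0.49327545 0.30310743 0.11139503] [0.49858295 0.29663862 0.134     ] to go [-6.08899382 -5.7405892  28.39476337]
```

>>> apply_moves(series=[[0,0,0,-6,-5.7,0,60],[0,0,0,0,0,14,60],[0,0,0,0,0,14,60],[0,0,0,0,0,0,60],[0,0,0,0,0,0,60],[0,0,0,0,0,0,60],[0,0,0,0,0,0,60],[0,0,0,0,0,0,60]])

```text
time: 3.58
tcp_pos: [0.499, 0.297, 0.0841]
orientation: [[-0.992, 0.127, 0.001], [0.127, 0.992, 0.001], [-0.001, 0.001, -1.0]]
wrist_force: [0.4, 1.0, 0.4]
opening: 0.0602
gripper_force: 0.0
```

>>> apply_moves(series=[[0,0,0,0,0,0,22],[0,0,0,0,0,0,22],[0,0,0,0,0,0,22],[0,0,0,0,0,0,22],[0,0,0,0,0,0,22],[0,0,0,0,0,0,22],[0,0,0,0,0,0,22],[0,0,0,0,0,0,22]], force=80)

```text
time: 4.25
tcp_pos: [0.4988, 0.2969, 0.0838]
orientation: [[-0.992, 0.127, 0.001], [0.127, 0.992, 0.001], [-0.001, 0.001, -1.0]]
wrist_force: [-0.5, -0.2, 5.6]
opening: 0.029
gripper_force: 79.2
```

Gripped: the opening is 29 mm at 79 N. Next I lift and carry it to above the governor.

>>> apply_moves(series=[[0,0,0,0,0,-12,22],[0,0,0,0,0,-26,22],[0,0,0,0,0,-34,22],[0,0,0,0,0,-34,22],[0,0,0,0,0,-34,22],[0,0,0,0,0,-30,22],[0,0,0,-5,-15,0,22],[0,0,0,-5,-25,0,22]])

```text
time: 4.92
tcp_pos: [0.5032, 0.2588, 0.2557]
orientation: [[-0.992, 0.122, 0.003], [0.122, 0.992, 0.003], [-0.002, 0.003, -1.0]]
wrist_force: [0.9, -1.1, -2.2]
opening: 0.0292
gripper_force: 81.0
```

>>> apply_moves(series=[[0,0,0,-8,-30,0,22],[0,0,0,-8,-30,0,22],[0,0,0,-8,-30,0,22],[0,0,0,-8,-30,0,22],[0,0,0,-8,-30,0,22],[0,0,0,-8,-30,0,22],[0,0,0,-8,-30,0,22],[0,0,0,-6,-23,0,22]])

```text
time: 5.58
tcp_pos: [0.5347, 0.0136, 0.2536]
orientation: [[-0.992, 0.13, -0.001], [0.13, 0.992, -0.001], [0.0, -0.001, -1.0]]
wrist_force: [-0.2, -0.8, -1.3]
opening: 0.0291
gripper_force: 81.0
```

>>> apply_moves(series=[[0,0,0,0,0,0,22],[0,0,0,0,0,0,22],[0,0,0,0,0,0,22],[0,0,0,0,0,0,22],[0,0,0,0,0,0,22],[0,0,0,0,0,0,22],[0,0,0,0,0,0,22],[0,0,0,0,0,0,22]])

```text
time: 6.25
tcp_pos: [0.5351, 0.0172, 0.2533]
orientation: [[-0.992, 0.127, -0.0], [0.127, 0.992, -0.0], [0.0, -0.0, -1.0]]
wrist_force: [-0.5, -1.5, -1.0]
opening: 0.0293
gripper_force: 81.0
```

Run:
```python
from h import *
s=bot.read_state();R=np.array(s['orientation']);t=np.array(s['tcp_pos']);print(t,s['joint_positions'],s['wrist_force'],s['opening'])
c,im=shot('wrist','w3');cs,S=shot('scene','s3');cd,D=shot('side','d3')
tip=t+R@np.array([0,0,.0788]);b=np.array([.5357,.0174,.11])
p=[]
for cc,I in ((cs,S),(cd,D)):
    q=proj(cc,(tip+b)/2).astype(int);print(q,proj(cc,tip),proj(cc,b));p.append(cv2.resize(I[q[1]-45:q[1]+45,q[0]-40:q[0]+40],None,fx=5,fy=5,interpolation=2)[:, :])
print('wrist',proj(c,tip),proj(c,b))
w=cv2.resize(im[120:420,110:450],None,fx=1,fy=1)
o=np.hstack(p);cv2.imwrite('pics/o3.png',o)
```

```text
[0.53507299 0.01721548 0.25326332] [-0.44109661  0.18134403  0.40614253  1.59701111 -0.07264727  1.3783604
  1.41681519] [-0.4750142  -1.49267017 -0.97567729] 0.02926979008342433
[261 160] [260.37456806 147.82949809] [261.72116103 172.57041473]
[271 251] [270.72083567 238.17264753] [271.74998492 263.37572663]
wrist [278.22381825 214.49311647] [278.50267468 195.53690661]
```

View pics/w3.png

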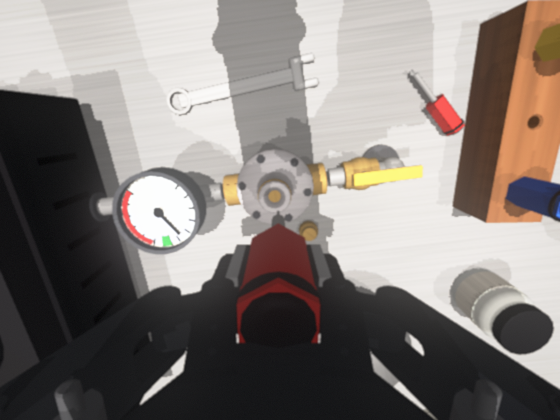

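The wrist view shows the bonnet rim at about (275,195), and the shank tip just showing at about (280,218) beside the handle. The gauge is at (158,212), with its needle pointing right-down towards (193,234) and the green band at (166,240). Now a close montage of tip and bore.

Run:
```python
from h import *
o=cv2.imread('pics/o3.png')[:400];w=cv2.imread('pics/w3.png')
a=cv2.resize(w[165:235,230:320],(360,280),interpolation=2);g=cv2.resize(w[165:260,105:215],(360,311),interpolation=2)
m=np.zeros((600,800,3),np.uint8);o=cv2.imread('pics/o3.png');o=cv2.resize(o,(440,248));
S=cv2.imread('pics/s3.png');D=cv2.imread('pics/d3.png')
m[:300,:400]=cv2.resize(S[130:190,220:300],(400,300),interpolation=2)
m[300:,:400]=cv2.resize(D[221:281,231:311],(400,300),interpolation=2)
m[:280,400:760]=a;m[285:596,400:760]=g
cv2.imwrite('pics/m3.png',m)
```

```text
(no output)
```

View pics/m3.png

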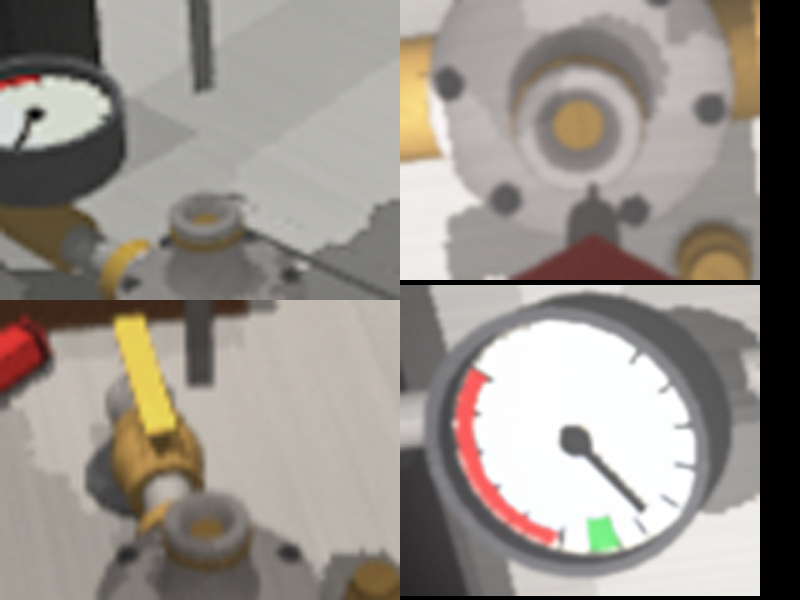

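The montage shows the blade edge-on in the wrist view at full-image (278.2,212.5), so the blade lies along tool x. The bonnet rim centre is at wrist (274.8,196.2), scene (261.2,172.6) and side (272.6,265).

Run:
```python
from h import *
s=bot.read_state();R=np.array(s['orientation']);t=np.array(s['tcp_pos']);tip=t+R@np.array([0,0,.0788])
C={n:cam(n) for n in('wrist','scene','side')}
B=dict(wrist=(274.8,196.2),scene=(261.2,172.6),side=(272.6,265.));T=dict(wrist=(278.2,212.5),scene=(260.6,148.4),side=(271,238.2))
for n in C: print(n,'bore',onz(C[n],B[n],.11),'tip',onz(C[n],T[n],tip[2]))
print(tip);print('tri fixed',tri([ray(C[n],B[n]) for n in('scene','side')]),'tri wrist+',tri([ray(C[n],B[n]) for n in C]),'tip',tri([ray(C[n],T[n]) for n in ('scene','side')]))
# gauge angle from wrist crop
f=lambda p:onz(C['wrist'],(105+(p[0]-400)*110/360,165+(p[1]-285)*95/311),.11)
c0,n1,g=f((575,440)),f((643,508)),f((603,533));a=lambda p:np.arctan2(*(p-c0)[1::-1]);print('gauge',c0,'needle',a(n1),'green',a(g),'diff',a(n1)-a(g))
```

```text
wrist bore [0.5359509  0.01331423 0.11      ] tip [0.53346995 0.01706691 0.17447422]
scene bore [0.5365761  0.01661421 0.11      ] tip [0.53636001 0.01926412 0.17447422]
side bore [0.53633099 0.01278476 0.11      ] tip [0.53553453 0.01700941 0.17447422]
[0.53507388 0.01688339 0.17447422]
tri fixed (array([0.53601285, 0.01487383, 0.10848924]), np.float64(0.000799474247753594)) tri wrist+ (array([0.53599327, 0.01410668, 0.10866467]), np.float64(0.0012582503843291647)) tip (array([0.5355923 , 0.01815762, 0.17356948]), np.float64(0.00018766183341825836))
gauge [ 0.53770038 -0.10576555  0.11      ] needle 0.5737896911037067 green 0.046550598796383943 diff 0.5272390923073228
```

Bore minus tip averages (+0.7,−3.7) mm and the heights are consistent. The needle is about 0.53 rad short of green, so the adjuster needs about 1.17 rad. I align, pre-rotate counter-clockwise 0.72 rad so the feeling sweep runs clockwise, and descend.

>>> apply_moves(series=[[0,0,0,-1.2,-3.6,0,22],[0,0,-0.12,0,0,10,22],[0,0,-0.12,0,0,10,22],[0,0,-0.12,0,0,10,22],[0,0,-0.12,0,0,10,22],[0,0,-0.12,0,0,8,22],[0,0,-0.12,0,0,4,22],[0,0,0,0,0,0,22]])

```text
time: 7.07
tcp_pos: [0.5352, 0.0126, 0.2001]
orientation: [[-0.827, -0.563, -0.002], [-0.563, 0.827, -0.0], [0.002, 0.001, -1.0]]
wrist_force: [-0.2, -0.3, -1.8]
opening: 0.0294
gripper_force: 80.9
```

>>> apply_moves(series=[[0,0,0,0,0,0,22],[0,0,0,0,0,0,22],[0,0,0,0,0,0,22],[0,0,0,0,0,4,22],[0,0,0,0,0,3,22],[0,0,0,0,0,3,22],[0,0,0,0,0,3,22],[0,0,0,0,0,0,22]])

```text
time: 7.73
tcp_pos: [0.5354, 0.0131, 0.1874]
orientation: [[-0.83, -0.558, -0.001], [-0.558, 0.83, -0.0], [0.001, 0.001, -1.0]]
wrist_force: [0.3, 0.2, -1.8]
opening: 0.0295
gripper_force: 80.9
```

```bash
cat > st.py <<'E'
from h import *
s=bot.read_state();R=np.array(s['orientation']);t=np.array(s['tcp_pos'])
print(s['time'],'tip',(t+R@[0,0,.0788]).round(4),'yaw',round(np.degrees(np.arctan2(R[1,0],R[0,0]))%360,1),'tilt',R[:2,2].round(4),'F',np.round(s['wrist_force'],1),'T',np.round(s['wrist_torque'],2),'Ftool',(R.T@s['wrist_force']).round(1),'j7',round(s['joint_positions'][6],2))
E
python3 st.py
```

```text
7.7333 tip [0.5353 0.013  0.1086] yaw 213.9 tilt [-0.0014 -0.0003] F [ 0.3  0.2 -1.8] T [-0.01  0.02 -0.02] Ftool [-0.3  0.   1.8] j7 2.14
```

>>> apply_moves(series=[[0,0,0,0,0,1,22],[0,0,0,0,0,1,22],[0,0,0,0,0,1,22],[0,0,0,0,0,1,22],[0,0,0,0,0,1,22],[0,0,0,0,0,0,22],[0,0,0,0,0,0,22],[0,0,0,0,0,0,22]])

```text
time: 8.4
tcp_pos: [0.5359, 0.013, 0.1833]
orientation: [[-0.83, -0.558, 0.0], [-0.558, 0.83, -0.0], [-0.0, -0.0, -1.0]]
wrist_force: [0.2, 0.2, -1.1]
opening: 0.0295
gripper_force: 80.9
```

```bash
python3 st.py
```

```text
8.4 tip [0.5359 0.013  0.1045] yaw 213.9 tilt [ 0. -0.] F [ 0.2  0.2 -1.1] T [-0.01  0.07 -0.05] Ftool [-0.3  0.1  1.1] j7 2.15
```

>>> apply_moves(series=[[0,0,0,0,0,0.5,22],[0,0,0,0,0,0.5,22],[0,0,0,0,0,0.5,22],[0,0,0,0,0,0.5,22],[0,0,0,0,0,0.5,22],[0,0,0,0,0,0.5,22],[0,0,0,0,0,0,22],[0,0,0,0,0,0,22]])

```text
time: 9.07
tcp_pos: [0.5358, 0.013, 0.1802]
orientation: [[-0.83, -0.558, -0.0], [-0.558, 0.83, -0.0], [0.0, 0.0, -1.0]]
wrist_force: [-0.1, -0.1, -1.9]
opening: 0.0292
gripper_force: 80.9
```

```bash
python3 st.py
```

```text
9.0667 tip [0.5358 0.013  0.1014] yaw 213.9 tilt [-0.0002 -0.0001] F [-0.1 -0.1 -1.9] T [-0.02  0.03  0.  ] Ftool [ 0.1 -0.1  1.9] j7 2.15
```

>>> apply_moves(series=[[0,0,0,0,0,1,22],[0,0,0,0,0,1,22],[0,0,0,0,0,1,22],[0,0,0,0,0,1,22],[0,0,0,0,0,1,22],[0,0,0,0,0,0,22],[0,0,0,0,0,0,22],[0,0,0,0,0,0,22]])

```text
time: 9.73
tcp_pos: [0.5359, 0.013, 0.1753]
orientation: [[-0.83, -0.558, -0.0], [-0.558, 0.83, -0.0], [0.0, 0.0, -1.0]]
wrist_force: [0.2, -0.2, -1.7]
opening: 0.0293
gripper_force: 80.9
```

```bash
python3 st.py
```

```text
9.7333 tip [0.5358 0.013  0.0965] yaw 213.9 tilt [-0.0001 -0.    ] F [ 0.2 -0.2 -1.7] T [-0.   -0.03 -0.01] Ftool [-0.  -0.2  1.7] j7 2.15
```

>>> apply_moves(series=[[0,0,0,0,0,1,22],[0,0,0,0,0,1,22],[0,0,0,0,0,1,22],[0,0,0,0,0,1,22],[0,0,0,0,0,1,22],[0,0,0,0,0,1,22],[0,0,0,0,0,0.5,22],[0,0,0,0,0,0,22]])

```text
time: 10.4
tcp_pos: [0.5358, 0.013, 0.1686]
orientation: [[-0.83, -0.558, -0.0], [-0.558, 0.83, -0.0], [0.0, 0.0, -1.0]]
wrist_force: [0.2, 0.0, -1.5]
opening: 0.029
gripper_force: 80.9
```

>>> apply_moves(series=[[0,0,0,0,0,0.3,22],[0,0,0,0,0,0.3,22],[0,0,0,0,0,0.3,22],[0,0,0,0,0,0.3,22],[0,0,0,0,0,0.3,22],[0,0,0,0,0,0,22],[0,0,0,0,0,0,22],[0,0,0,0,0,0,22]])

```text
time: 11.07
tcp_pos: [0.5358, 0.013, 0.1672]
orientation: [[-0.83, -0.558, -0.0], [-0.558, 0.83, -0.0], [0.0, 0.0, -1.0]]
wrist_force: [0.1, -1.5, -1.7]
opening: 0.0289
gripper_force: 80.9
```

```bash
python3 st.py
```

```text
11.0667 tip [0.5358 0.013  0.0884] yaw 213.9 tilt [-0.0001 -0.0001] F [ 0.1 -1.5 -1.7] T [-0.11  0.06 -0.05] Ftool [ 0.8 -1.3  1.7] j7 2.15
```

>>> apply_moves(series=[[0,0,0,0,0,0.3,22],[0,0,0,0,0,0.3,22],[0,0,0,0,0,0.3,22],[0,0,0,0,0,0.3,22],[0,0,0,0,0,0,22],[0,0,0,0,0,0,22],[0,0,0,0,0,0,22],[0,0,0,0,0,0,22]])

```text
time: 11.73
tcp_pos: [0.5358, 0.013, 0.166]
orientation: [[-0.83, -0.558, -0.0], [-0.558, 0.83, -0.0], [0.0, 0.0, -1.0]]
wrist_force: [0.1, 0.1, -1.2]
opening: 0.0294
gripper_force: 80.9
```

>>> apply_moves(series=[[0,0,0,0,0,0.3,22],[0,0,0,0,0,0.3,22],[0,0,0,0,0,0.3,22],[0,0,0,0,0,0.3,22],[0,0,0,0,0,0,22],[0,0,0,0,0,0,22],[0,0,0,0,0,0,22],[0,0,0,0,0,0,22]])

```text
time: 12.4
tcp_pos: [0.5358, 0.013, 0.1648]
orientation: [[-0.83, -0.558, -0.0], [-0.558, 0.83, -0.0], [0.0, 0.0, -1.0]]
wrist_force: [0.1, -0.3, -2.1]
opening: 0.0293
gripper_force: 80.9
```

>>> apply_moves(series=[[0,0,0,0,0,0.3,22],[0,0,0,0,0,0.3,22],[0,0,0,0,0,0.3,22],[0,0,0,0,0,0.3,22],[0,0,0,0,0,0,22],[0,0,0,0,0,0,22],[0,0,0,0,0,0,22],[0,0,0,0,0,0,22]])

```text
time: 13.07
tcp_pos: [0.5358, 0.013, 0.1636]
orientation: [[-0.83, -0.558, -0.0], [-0.558, 0.83, -0.0], [0.0, -0.0, -1.0]]
wrist_force: [0.1, -0.7, -1.2]
opening: 0.0288
gripper_force: 80.9
```

>>> apply_moves(series=[[0,0,0,0,0,0.3,22],[0,0,0,0,0,0.3,22],[0,0,0,0,0,0.3,22],[0,0,0,0,0,0.3,22],[0,0,0,0,0,0,22],[0,0,0,0,0,0,22],[0,0,0,0,0,0,22],[0,0,0,0,0,0,22]])

```text
time: 13.73
tcp_pos: [0.5358, 0.013, 0.1624]
orientation: [[-0.83, -0.558, -0.0], [-0.558, 0.83, -0.0], [0.0, -0.0, -1.0]]
wrist_force: [-0.5, -0.7, -0.4]
opening: 0.0289
gripper_force: 80.9
```

>>> apply_moves(series=[[0,0,0,0,0,0.3,22],[0,0,0,0,0,0.3,22],[0,0,0,0,0,0.3,22],[0,0,0,0,0,0.3,22],[0,0,0,0,0,0,22],[0,0,0,0,0,0,22],[0,0,0,0,0,0,22],[0,0,0,0,0,0,22]])

```text
time: 14.4
tcp_pos: [0.5358, 0.013, 0.1612]
orientation: [[-0.83, -0.558, -0.0], [-0.558, 0.83, -0.0], [0.0, 0.0, -1.0]]
wrist_force: [0.2, -0.9, -0.6]
opening: 0.0292
gripper_force: 80.9
```

>>> apply_moves(series=[[0,0,0,0,0,0.3,22],[0,0,0,0,0,0.3,22],[0,0,0,0,0,0.3,22],[0,0,0,0,0,0.3,22],[0,0,0,0,0,0,22],[0,0,0,0,0,0,22],[0,0,0,0,0,0,22],[0,0,0,0,0,0,22]])

```text
time: 15.07
tcp_pos: [0.5361, 0.013, 0.1607]
orientation: [[-0.83, -0.558, 0.001], [-0.558, 0.83, 0.0], [-0.001, -0.0, -1.0]]
wrist_force: [-2.9, -0.5, 5.1]
opening: 0.029
gripper_force: 81.8
```

Face touched: force rose to +5 N with the tip about 28 mm down. I now feel clockwise under this light preload.

>>> apply_moves(series=[[0,0,0.05,0,0,0,22],[0,0,0.05,0,0,0,22],[0,0,0.05,0,0,0,22],[0,0,0.05,0,0,0,22],[0,0,0.05,0,0,0,22],[0,0,0,0,0,0,22],[0,0,0,0,0,0,22],[0,0,0,0,0,0,22]])

```text
time: 15.73
tcp_pos: [0.536, 0.0132, 0.1604]
orientation: [[-0.941, -0.337, 0.0], [-0.337, 0.941, 0.0], [-0.0, 0.0, -1.0]]
wrist_force: [-1.6, -0.4, 5.2]
opening: 0.0292
gripper_force: 81.7
```

```bash
python3 st.py
```

```text
15.7333 tip [0.536  0.0133 0.0816] yaw 199.7 tilt [0.0004 0.0002] F [-1.6 -0.4  5.2] T [-0.01  0.55  0.01] Ftool [ 1.7  0.1 -5.2] j7 1.91
```

>>> apply_moves(series=[[0,0,0.05,0,0,0.2,22],[0,0,0.05,0,0,0,22],[0,0,0.05,0,0,0,22],[0,0,0.05,0,0,0,22],[0,0,0.05,0,0,0,22],[0,0,0,0,0,0,22],[0,0,0,0,0,0,22],[0,0,0,0,0,0,22]])

```text
time: 16.4
tcp_pos: [0.5357, 0.0131, 0.1596]
orientation: [[-0.996, -0.094, -0.0], [-0.094, 0.996, -0.0], [0.0, -0.0, -1.0]]
wrist_force: [0.5, 1.2, -1.3]
opening: 0.029
gripper_force: 81.0
```

```bash
python3 st.py
```

```text
16.4 tip [0.5357 0.0131 0.0808] yaw 185.4 tilt [-0.0004 -0.0001] F [ 0.5  1.2 -1.3] T [-0.01 -0.01  0.04] Ftool [-0.6  1.1  1.3] j7 1.67
```

The blade has dropped: force is gone and z is at its command. I push deeper into the slot.

>>> apply_moves(series=[[0,0,0,0,0,0.4,22],[0,0,0,0,0,0.4,22],[0,0,0,0,0,0.4,22],[0,0,0,0,0,0.4,22],[0,0,0,0,0,0.4,22],[0,0,0,0,0,0.4,22],[0,0,0,0,0,0,22],[0,0,0,0,0,0,22]])

```text
time: 17.07
tcp_pos: [0.5358, 0.0131, 0.1574]
orientation: [[-0.996, -0.092, -0.0], [-0.092, 0.996, -0.0], [0.0, -0.0, -1.0]]
wrist_force: [0.1, 0.4, -1.9]
opening: 0.0295
gripper_force: 81.0
```

```bash
python3 st.py
```

```text
17.0667 tip [0.5358 0.0131 0.0786] yaw 185.3 tilt [-0.0001 -0.    ] F [ 0.1  0.4 -1.9] T [ 0.02  0.07 -0.04] Ftool [-0.1  0.4  1.9] j7 1.67
```

>>> apply_moves(series=[[0,0,0.06,0,0,0,22],[0,0,0.06,0,0,0,22],[0,0,0.06,0,0,0,22],[0,0,0.06,0,0,0,22],[0,0,0.06,0,0,0,22],[0,0,0.06,0,0,0,22],[0,0,0.06,0,0,0,22],[0,0,0.06,0,0,0,22]])

```text
time: 17.73
tcp_pos: [0.536, 0.0136, 0.1576]
orientation: [[-0.925, 0.38, 0.0], [0.38, 0.925, 0.001], [-0.0, 0.001, -1.0]]
wrist_force: [0.3, 1.7, -2.7]
opening: 0.0294
gripper_force: 80.9
```

```bash
python3 st.py
cat > g.py <<'E'
from h import *
import sys
# side view: dial at z=.11; needle = dark pixels within dial, green patch by colour
c,im=shot('side','g'+sys.argv[1]);g0=np.array([.5372,-.1055,.11]);hsv=cv2.cvtColor(im,cv2.COLOR_BGR2HSV)
N=401;k=.04/200  # rectify dial to metric plane
xy=np.mgrid[-200:201,-200:201]*k
P=np.stack([g0[0]+xy[0],g0[1]+xy[1],np.full(xy[0].shape,.11)],-1).reshape(-1,3)-c['E'][:3,3]
q=P@c['E'][:3,:3];u=(c['f']*q[:,0]/q[:,2]+c['cx']).reshape(N,N).astype('f4');v=(c['f']*q[:,1]/q[:,2]+c['cy']).reshape(N,N).astype('f4')
r=cv2.remap(im,u,v,1);h=cv2.cvtColor(r,cv2.COLOR_BGR2HSV)
rr=np.hypot(*xy);a=np.arctan2(xy[1],xy[0])
n=(h[...,2]<90)&(rr>.009)&(rr<.022);g=cv2.inRange(h,(45,90,60),(75,255,255)).astype(bool)&(rr<.038)
m=lambda M:np.angle(np.exp(1j*a[M]).mean()) if M.any() else None
print('needle',m(n),n.sum(),'green',m(g),g.sum(),'joint',m(g)-m(n) if m(n) is not None and m(g) is not None else None)
E
python3 g.py 1
```

```text
17.7333 tip [0.536  0.0136 0.0788] yaw 157.6 tilt [0.0004 0.0005] F [ 0.3  1.7 -2.7] T [ 0.35 -0.21  0.04] Ftool [0.3 1.7 2.7] j7 1.2
needle 0.7292432022898399 351 green 0.06937211314830802 1935 joint -0.6598710891415318
```

```bash
sed -i "s/^c,im=shot.*/G=sys.argv[1]\nim=cv2.imread('pics\/d3.png') if G=='b' else None\nc=cam('side')\nif im is None: c,im=shot('side','g'+G)\ng0=np.array([.5372,-.1055,.11])/" g.py
echo "cv2.imwrite('pics/r'+G+'.png',r)" >> g.py
python3 g.py b; python3 g.py 2
python3 - <<'E'
import cv2,numpy as np
a=cv2.imread('pics/rb.png');b=cv2.imread('pics/r2.png')
cv2.imwrite('pics/rr.png',cv2.resize(np.hstack([a,b]),(800,400)))
E
```

```text
needle 0.8096307921299232 459 green 0.06964518426118015 1943 joint -0.739985607868743
needle 0.7234781560395069 367 green 0.06896885803296218 1931 joint -0.6545092980065448
```

View pics/rr.png

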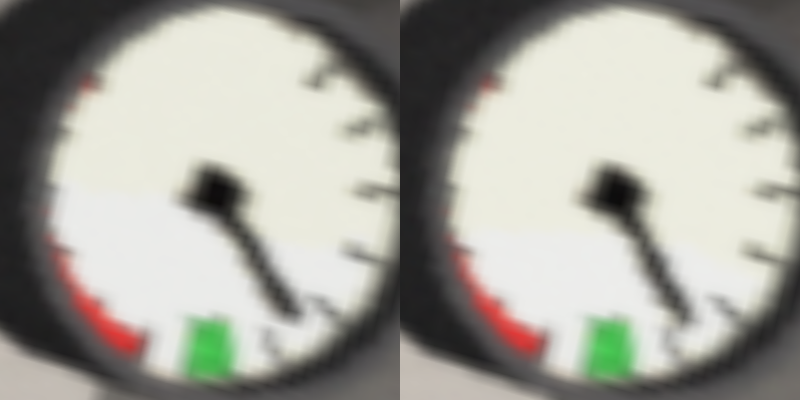

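The rectified dial shows the hub offset by (−2,+2.8) mm from my assumed centre. The needle has just begun to move, from about −0.58 to −0.54, because the slot play is now taken up. I correct the hub and continue.

```bash
sed -i "s/g0=np.array(\[.5372,-.1055/g0=np.array([.5352,-.1027/g" g.py; python3 g.py b; python3 g.py 3
```

```text
needle 0.559354192083777 438 green -0.021330619365547185 1943 joint -0.5806848114493242
needle 0.4955692847705597 353 green -0.021586636171266858 1942 joint -0.5171559209418266
```

>>> apply_moves(series=[[0,0,0.06,0,0,0,22],[0,0,0.06,0,0,0,22],[0,0,0.06,0,0,0,22],[0,0,0.06,0,0,0,22],[0,0,0.06,0,0,0,22],[0,0,0.06,0,0,0,22],[0,0,0.06,0,0,0,22],[0,0,0,0,0,0,22]])

```text
time: 18.55
tcp_pos: [0.5362, 0.0137, 0.1576]
orientation: [[-0.691, 0.723, 0.001], [0.723, 0.691, 0.001], [-0.0, 0.001, -1.0]]
wrist_force: [1.9, 3.3, -3.0]
opening: 0.0292
gripper_force: 80.8
```

```bash
python3 st.py; python3 g.py 4
```

```text
18.55 tip [0.5363 0.0137 0.0788] yaw 133.7 tilt [0.0008 0.0006] F [ 1.9  3.3 -3. ] T [ 0.76 -0.59  0.02] Ftool [1.  3.6 3. ] j7 0.8
needle 0.3083522432106279 274 green -0.02160596976122807 1939 joint -0.32995821297185596
```

Needle motion matches 0.45 per rad. The remaining turn is about 0.73 rad.

>>> apply_moves(series=[[0,0,0.06,0,0,0,22],[0,0,0.06,0,0,0,22],[0,0,0.06,0,0,0,22],[0,0,0.06,0,0,0,22],[0,0,0.06,0,0,0,22],[0,0,0.06,0,0,0,22],[0,0,0.06,0,0,0,22],[0,0,0.06,0,0,0,22]])

```text
time: 19.27
tcp_pos: [0.5365, 0.0137, 0.1577]
orientation: [[-0.281, 0.96, 0.001], [0.96, 0.281, 0.001], [0.0, 0.002, -1.0]]
wrist_force: [4.2, 2.7, -4.7]
opening: 0.0291
gripper_force: 80.7
```

```bash
python3 st.py; python3 g.py 5
```

```text
19.2667 tip [0.5366 0.0137 0.0789] yaw 106.3 tilt [0.0015 0.0006] F [ 4.2  2.7 -4.7] T [ 0.88 -1.    0.02] Ftool [1.4 4.8 4.7] j7 0.34
needle 0.11433600961636459 251 green -0.017579026899732255 2033 joint -0.13191503651609685
```

>>> apply_moves(series=[[0,0,0.06,0,0,0,22],[0,0,0.06,0,0,0,22],[0,0,0.06,0,0,0,22],[0,0,0.06,0,0,0,22],[0,0,0,0,0,0,22],[0,0,0,0,0,0,22],[0,0,0,0,0,0,22],[0,0,0,0,0,0,22]])

```text
time: 19.98
tcp_pos: [0.5366, 0.0136, 0.1577]
orientation: [[-0.048, 0.999, 0.002], [0.999, 0.048, 0.001], [0.0, 0.002, -1.0]]
wrist_force: [4.6, 2.8, -4.0]
opening: 0.0293
gripper_force: 80.6
```

```bash
python3 st.py; python3 g.py 6
```

```text
19.9833 tip [0.5367 0.0137 0.0789] yaw 92.8 tilt [0.0017 0.0005] F [ 4.6  2.8 -4. ] T [ 0.89 -1.24  0.05] Ftool [2.6 4.7 4. ] j7 0.11
needle 0.003415707674515199 454 green -0.02692085111594825 1677 joint -0.030336558790463448
```

Needle is at about −0.03, inside the green band. I relax the turn slightly within the slot play and lift straight out.

>>> apply_moves(series=[[0,0,-0.04,0,0,0,22],[0,0,-0.04,0,0,0,22],[0,0,0,0,0,-2,22],[0,0,0,0,0,-3,22],[0,0,0,0,0,-4,22],[0,0,0,0,0,-6,22],[0,0,0,0,0,-8,22],[0,0,0,0,0,-10,22]])

```text
time: 20.7
tcp_pos: [0.535, 0.0127, 0.1906]
orientation: [[-0.124, 0.992, -0.002], [0.992, 0.124, -0.001], [-0.001, -0.002, -1.0]]
wrist_force: [0.8, 0.0, -1.5]
opening: 0.0288
gripper_force: 80.9
```

>>> apply_moves(series=[[0,0,0,0,0,-16,22],[0,0,0,0,0,-24,22],[0,0,0,0,0,-24,22],[0,0,-0.11,0,0,-3,22],[0,0,-0.11,0,0,0,22],[0,0,-0.11,0,0,0,22],[0,0,-0.11,0,0,0,22],[0,0,-0.11,0,0,0,22]])

```text
time: 21.37
tcp_pos: [0.5356, 0.0119, 0.2583]
orientation: [[-0.628, 0.779, -0.0], [0.779, 0.628, -0.001], [-0.001, -0.001, -1.0]]
wrist_force: [0.8, -0.0, -1.1]
opening: 0.0292
gripper_force: 80.9
```

>>> apply_moves(series=[[0,0,-0.11,0,0,0,22],[0,0,-0.11,0,0,0,22],[0,0,-0.11,0,0,0,22],[0,0,-0.11,0,0,0,22],[0,0,-0.11,0,0,0,22],[0,0,-0.11,0,0,0,22],[0,0,-0.1,0,0,0,22],[0,0,0,0,0,0,22]])

```text
time: 22.03
tcp_pos: [0.5356, 0.0119, 0.2582]
orientation: [[-0.991, 0.133, -0.0], [0.133, 0.991, -0.001], [0.0, -0.001, -1.0]]
wrist_force: [-0.3, -0.2, -1.0]
opening: 0.0289
gripper_force: 80.9
```

```bash
python3 st.py; python3 g.py 7
python3 - <<'E'
from h import *
s=bot.read_state();R=np.array(s['orientation']);t=np.array(s['tcp_pos']);print(t,'to go',R.T@(np.array([.4988,.2969,t[2]])-t)*1000)
E
```

```text
22.0333 tip [0.5356 0.0118 0.1794] yaw 172.4 tilt [-0.0001 -0.0009] F [-0.3 -0.2 -1. ] T [ 0.02  0.04 -0.03] Ftool [ 0.3 -0.2  1. ] j7 1.43
needle 0.0028849303641962807 521 green -0.026534305890705143 1668 joint -0.029419236254901424
[0.53565692 0.01206369 0.25811463] to go [ 7.61637307e+01  2.76928165e+02 -1.88274781e-01]
```

>>> apply_moves(series=[[0,0,0,7,25,0,22],[0,0,0,8,29,0,22],[0,0,0,8,29,0,22],[0,0,0,8,29,0,22],[0,0,0,8,29,0,22],[0,0,0,8,29,0,22],[0,0,0,8,29,0,22],[0,0,0,8,29,0,22]])

```text
time: 22.75
tcp_pos: [0.5045, 0.2483, 0.258]
orientation: [[-0.99, 0.142, 0.0], [0.142, 0.99, -0.001], [-0.0, -0.0, -1.0]]
wrist_force: [1.0, -0.5, -1.4]
opening: 0.0294
gripper_force: 81.0
```

>>> apply_moves(series=[[0,0,0,8,29,0,22],[0,0,0,5,20,0,22],[0,0,0,0,0,0,22],[0,0,0,0,0,0,22],[0,0,0,0,0,0,22],[0,0,0,0,0,0,22],[0,0,0,0,0,0,22],[0,0,0,0,0,0,22]])

```text
time: 23.42
tcp_pos: [0.4991, 0.2967, 0.2577]
orientation: [[-0.99, 0.14, 0.0], [0.14, 0.99, -0.0], [-0.0, 0.0, -1.0]]
wrist_force: [-0.5, -0.6, -1.2]
opening: 0.0293
gripper_force: 81.0
```

```bash
python3 st.py;python3 - <<'E'
from h import *
s=bot.read_state();R=np.array(s['orientation']);t=np.array(s['tcp_pos']);print(t,'to go',R.T@(np.array([.4988,.2969,.0845])-t)*1000)
E
```

```text
23.4167 tip [0.4991 0.2967 0.1789] yaw 172.0 tilt [ 0.0003 -0.    ] F [-0.5 -0.6 -1.2] T [0.   0.05 0.01] Ftool [ 0.5 -0.7  1.2] j7 0.91
[0.49905098 0.29672662 0.2577483 ] to go [3.18595940e-01 1.35091258e-01 1.73248225e+02]
```

>>> apply_moves(series=[[0,0,0,0.3,0.1,20,22],[0,0,0,0,0,25,22],[0,0,0,0,0,25,22],[0,0,0,0,0,20,22],[0,0,0,0,0,12,22],[0,0,0,0,0,0,22],[0,0,0,0,0,0,22],[0,0,0,0,0,0,22]])

```text
time: 24.08
tcp_pos: [0.4992, 0.2983, 0.1571]
orientation: [[-0.99, 0.138, 0.002], [0.138, 0.99, 0.001], [-0.002, 0.001, -1.0]]
wrist_force: [-0.0, -0.7, -1.3]
opening: 0.0296
gripper_force: 81.0
```

>>> apply_moves(series=[[0,0,0,0,0,2,22],[0,0,0,0,0,2,22],[0,0,0,0,0,2,22],[0,0,0,0,0,2,22],[0,0,0,0,0,2,22],[0,0,0,0,0,2,22],[0,0,0,0,0,0,22],[0,0,0,0,0,0,22]])

```text
time: 24.75
tcp_pos: [0.4982, 0.2979, 0.1433]
orientation: [[-0.991, 0.137, -0.0], [0.137, 0.991, -0.0], [0.0, -0.0, -1.0]]
wrist_force: [0.1, 0.2, -1.0]
opening: 0.0288
gripper_force: 81.0
```

```bash
python3 st.py
```

```text
24.75 tip [0.4982 0.2979 0.0645] yaw 172.1 tilt [-0.0004 -0.0003] F [ 0.1  0.2 -1. ] T [-0.01  0.02 -0.02] Ftool [-0.   0.2  1. ] j7 0.92
```

The blade has entered the hole without contact. I correct about 1 mm and lower.

>>> apply_moves(series=[[0,0,0,-0.7,-0.9,0,22],[0,0,0,0,0,8,22],[0,0,0,0,0,9,22],[0,0,0,0,0,9,22],[0,0,0,0,0,9,22],[0,0,0,0,0,9,22],[0,0,0,0,0,8,22],[0,0,0,0,0,4,22]])

```text
time: 25.42
tcp_pos: [0.4981, 0.2966, 0.0856]
orientation: [[-0.991, 0.137, -0.002], [0.137, 0.991, -0.001], [0.002, -0.002, -1.0]]
wrist_force: [0.1, 0.5, -1.6]
opening: 0.0288
gripper_force: 81.1
```

>>> apply_moves(series=[[0,0,0,0,0,1,22],[0,0,0,0,0,0.5,22],[0,0,0,0,0,0.5,22],[0,0,0,0,0,0,22],[0,0,0,0,0,0,22],[0,0,0,0,0,0,22],[0,0,0,0,0,0,22],[0,0,0,0,0,0,22]])

```text
time: 26.08
tcp_pos: [0.4989, 0.2971, 0.0856]
orientation: [[-0.991, 0.137, 0.0], [0.137, 0.991, 0.0], [-0.0, 0.0, -1.0]]
wrist_force: [-0.1, 0.2, -1.0]
opening: 0.029
gripper_force: 81.1
```

```bash
python3 st.py
```

```text
26.0833 tip [0.4989 0.2971 0.0068] yaw 172.1 tilt [0.0001 0.0002] F [-0.1  0.2 -1. ] T [ 0.02  0.03 -0.  ] Ftool [0.1 0.2 1. ] j7 0.94
```

Down 1.5 mm more, open, then go straight up.

>>> apply_moves(series=[[0,0,0,0,0,0.5,22],[0,0,0,0,0,0.5,22],[0,0,0,0,0,0.5,22],[0,0,0,0,0,0,22],[0,0,0,0,0,0,45],[0,0,0,0,0,0,60],[0,0,0,0,0,0,60],[0,0,0,0,0,0,60]])

```text
time: 26.75
tcp_pos: [0.499, 0.2971, 0.0841]
orientation: [[-0.991, 0.137, 0.0], [0.137, 0.991, 0.0], [-0.0, 0.0, -1.0]]
wrist_force: [-0.1, -0.1, 0.2]
opening: 0.0598
gripper_force: 0.0
```

>>> apply_moves(series=[[0,0,0,0,0,0,60],[0,0,0,0,0,-15,60],[0,0,0,0,0,-25,60],[0,0,0,0,0,-25,60],[0,0,0,0,0,-25,60],[0,0,0,0,0,-25,60],[0,0,0,0,0,-15,60],[0,0,0,0,0,0,60]])

```text
time: 27.42
tcp_pos: [0.5006, 0.2979, 0.2183]
orientation: [[-0.99, 0.137, 0.005], [0.137, 0.99, 0.004], [-0.005, 0.005, -1.0]]
wrist_force: [-0.1, 0.7, 0.3]
opening: 0.06
gripper_force: 0.0
```

```bash
python3 st.py; python3 g.py 8
python3 - <<'E'
from h import *
cs,S=shot('scene','s9');cd,D=shot('side','d9')
for I,p in ((S,'scene0'),(D,'side0')):
    print([b for b in blobs(I,*RED)[0]],'was',[b for b in blobs(cv2.imread(f'pics/{p}.png'),*RED)[0]])
cv2.imwrite('pics/fin.png',np.hstack([cv2.resize(S[150:300,300:450],(400,400)),cv2.resize(D[140:260,160:280],(400,400))]))
E
```

```text
27.4167 tip [0.501  0.2982 0.1395] yaw 172.1 tilt [0.0053 0.004 ] F [-0.1  0.7  0.3] T [ 0.01 -0.08  0.02] Ftool [ 0.2  0.7 -0.3] j7 0.91
needle 0.005235892999886132 587 green -0.02711628780395533 1654 joint -0.03235218080384146
[([216.8, 149.0], [211, 145, 17, 11, 36]), ([375.5, 214.2], [368, 209, 17, 9, 55]), ([373.0, 228.5], [364, 216, 20, 25, 338]), ([383.0, 274.9], [371, 269, 24, 12, 243])] was [([217.0, 148.9], [211, 145, 17, 11, 37]), ([360.2, 201.8], [356, 196, 10, 13, 105]), ([375.2, 213.8], [368, 208, 17, 10, 56]), ([373.0, 228.4], [364, 216, 20, 25, 330]), ([414.3, 245.6], [409, 241, 13, 8, 33]), ([413.6, 256.2], [408, 249, 13, 15, 146])]
[([230.0, 177.3], [223, 174, 14, 6, 34]), ([231.0, 190.2], [224, 180, 15, 21, 262]), ([230.7, 233.0], [221, 225, 20, 18, 185])] was [([228.5, 186.5], [218, 171, 21, 30, 386]), ([201.7, 225.2], [196, 215, 12, 21, 194])]
```

View pics/fin.png

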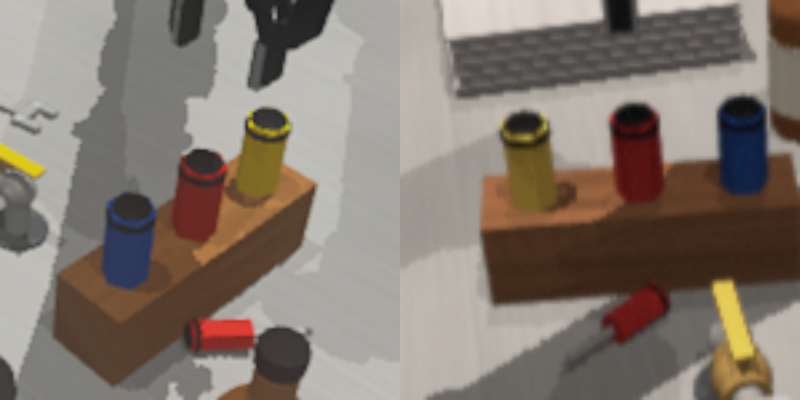

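The red driver stands in its hole at the same pixels as at the start (scene (373,228)), and the two neighbours are upright. The small decoys that stood on the bench had already toppled in my first wrist view, before I touched anything. The needle reads −0.03.

```bash
python3 -c "
from cell import bot
print(bot.job_done())"
```

```text
the job is handed in; nothing more can be done
None
```

The job is handed in: the needle reads about −0.03 rad, inside the green band, and the red screwdriver stands released in the stand's middle hole; wrist force on the governor peaked near 7 N in the readings, and the verdict was not shown.

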